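Sweep the loose lock nuts into the parts tray

TASK

Clear the test bench: with the closed fingers, sweep the three loose hexagon nuts along the bench top into the black parts tray through its open mouth, until each lies flat and wholly inside it. Only push them: do not pick them up, tip them or flick them. Leave the two levelling feet and everything else on the bench where they are.

Things in the scene. Friction and masses are not known exactly. Their poses are not given: they have to be found in the camera images.
- tray: black plastic scoop tray screwed to the bench (cannot move), mouth roughly towards the robot. Origin: centre of its underside; +x points from the open mouth to the back wall. Mouth edge at x = -85 mm, back wall's inner face at x = +81, side walls' inner faces at y = +/-115 (230 mm clear); the three walls are 4 mm thick and 30 mm high. Floor 2 mm thick, ramped down to the bench at the mouth
- tray_mouth (a point): centre of the tray's mouth edge, on the bench; axes as the tray's. From here the floor ramps up from 0 to 2 mm over the first 20 mm, so parts pushed along the bench slide in; there is no wall or step across the mouth
- nut1: loose zinc-plated steel hexagon nut lying flat: 30 mm across flats, 34 mm across corners, 16 mm high, 20 mm bore, about 64 g. Origin: centre of its underside, z up. The three nuts are alike. Starts in front of the tray's mouth, about in the middle
- nut2: loose zinc-plated steel hexagon nut lying flat: 30 mm across flats, 34 mm across corners, 16 mm high, 20 mm bore, about 64 g. Origin: centre of its underside, z up. The three nuts are alike. Starts in front of the mouth, off to the tray's +y side, 85 to 115 mm from the tray's centre line, so it must be pushed slantwise to miss the side wall
- nut3: loose zinc-plated steel hexagon nut lying flat: 30 mm across flats, 34 mm across corners, 16 mm high, 20 mm bore, about 64 g. Origin: centre of its underside, z up. The three nuts are alike. Starts in front of the mouth, off to the tray's -y side, 85 to 115 mm from the tray's centre line, so it must be pushed slantwise to miss the side wall
- foot1: bystander: round steel levelling foot, standing loose: disc 38 mm diameter, 9 mm thick, with an upright 12 mm stem, 52 mm high in all. Origin: centre of its underside. Stands between, and nearer the robot than, the nuts, on the robot's side
- foot2: bystander: a second levelling foot like foot1, on the other side of the middle nut
- drive: bystander: bare hard drive lying flat beside the tray, 147 x 102 x 26 mm (x, y, z). Origin: centre of its underside
- multimeter: bystander: handheld multimeter lying flat on the other side of the tray, 150 x 75 x 40 mm (x, y, z). Origin: centre of its underside
- screwdriver: bystander: screwdriver lying on the bench beyond the tray's back wall, about 200 mm long along its x, 26 mm high
- mug: bystander: white mug, 80 mm across, 90 mm high, well off to the left of the bench. Origin: centre of its underside
- tape: bystander: roll of black tape lying flat, 84 mm across, 24 mm high, well off to the right. Origin: centre of its underside

How it is judged:
By the outcome, as a careful person would: the job done as asked, in the order asked, and still so for the second after the job is handed in, with the robot touching nothing.
It also fails if it takes over 54 s, if anything falls off the work surface, if the arm or the gripper's body presses on something with over 40 N, if the wrist force passes 120 N, or if a joint passes its speed limit or range.

ROBOT

A 6-joint arm with a two-finger parallel gripper is mounted at the origin on the work surface. World frame = base frame: x ahead of the robot, y to its left, z up, the work surface at z = 0. Lengths are in mm, angles in rad, forces in N, time in s.
With the tool pointing down it reaches from about 300 to 775 mm from the base axis. Payload 14.6 kg.
Tool frame: the origin (TCP) lies at the very end of the fingers, on their centre line; the grasp point (between the pads) lies 19 mm behind it; z points along the fingers, y is the line along which they close (so a half turn about z gives the same grasp; the last joint's range is limited). The gripper opens to 94 mm and grips with 3 to 60 N. Pads are 16 mm wide; open, the fingers measure 119 mm over their backs; the gripper's body (75 mm by 177 mm) begins 78 mm behind the grasp point.
Start: joints at [-1.238, 0.3, 1.521, -0, 1.321, -0.067], TCP at [214.071, -506.619, 205.446] pointing down, gripper open.
Joint ranges: [-3.03, 3.03], [-0.79, 2.21], [0.23, 2.52], [-1.04, 4.18], [0, 3.07], [-2.55, 2.55]. Speed limits (rad/s): [2.22, 2.22, 2.57, 3.14, 3.14, 3.14].

INTERFACE

Orientations are given as [roll, pitch, yaw] about the fixed x, y, z axes, in that order (R = Rz(yaw) Ry(pitch) Rx(roll)).
In Python, from cell import manip, eyes, ticket gives the robot as it stands. The module is installed in compiled form; this text tells all that it offers.
- The arm moves only by the tool arm_command, never from a script. Its argument "plan" is a list of rows, each a list of 5 numbers: the opening, from -1 (shut) to 1 (fully open), then the shift along the tool's x, y, z in m, then the turn about the tool's z in rad. In form: [[jaw, dx, dy, dz, roll], ...]. A call has 1 to 20 rows; each row shifts and turns the commanded pose from where the row before left it, along the tool's axes as they then stand; what a row does not reach is not made up. A row lasts 1/8 s, in which the tool goes at most 62.5 mm and 10.7 degrees, less where a joint would pass 70% of its speed; a pose out of reach is approached as far as the arm can. A call is refused whole if a number of a shift passes 0.0625 or a number of a turn 0.188, either way. A call with a gripper value outside its range is refused whole. The fingers move at their own pace and stop on an object; "newtons" is the grip in N (left out, the last holds). Time passes only in rows, so rows that do not move let the fingers close. It gives the time, the measured TCP pose, the force, the opening and the grip force at its end, in the units of the state.
- manip.read_state(): the state, without advancing time (a new reading comes with each control period).
- eyes.camera(name): name is "scene" or "side" or "wrist"; returns a dict with "img" (384x512x3 uint8, blue, green, red), "z_map" (384x512 float32, mm along the optical axis (not along the pixel's ray), 0 where there is no reading), "fx", "fy", "cx", "cy" (pixels), "eye" and "orientation" of the camera in the world. Camera axes: x right, y down, z forward; pixel columns grow to the right and rows downward; lengths in mm; the calibration is good to about 2 mm. A picture is of the moment at which its call begins.
- ticket.sign_off(): hands the job in; it is judged then, once.
The state is a dict: "clock": time; "joints": joint angles; "qd": joint speeds; "effort": joint torques, N m; "eef_pos": TCP position; "eef_rot": TCP orientation; "wrist_force": force on the tool from outside, world axes, zero at the start; "moment": the same for the moment, N m; "finger_gap": finger opening in mm; "finger_force": force on a finger pad.
Only numpy, scipy, OpenCV 4.12 (cv2) and the standard library are available. Lean on these libraries where they do the work, as an engineer would, in place of code of your own. Each camera call takes 0.05 s, during which the arm holds its last target. There are 200 camera calls.

## Working session

There is one attempt and no reset: what is moved stays moved. The work goes in short steps, Python scripts to look and compute and a tool call to move; the robot and the scene stay as the last step left them, time stands still between calls to the robot, and variables do not carry over. Pictures are saved under pics/ and viewed, at most 10 in all, crops included, and the job is handed in when it is done.

Besides the shell and the picture viewer there is one more tool, called after "Emit:" as a command line: name --pt "numbers of a row" for each row, then --argument value for the rest. arm_command: Moves the arm, as the interface text tells. Its arguments: {"type":"object","properties":{"plan":{"type":"array"},"newtons":{"type":"number"}},"required":["plan"]}

```bash
mkdir -p pics
cat > h.py <<'E'
import numpy as np, cv2
from cell import manip, eyes, ticket
def look(n):
    c=eyes.camera(n); return c
def R(c):
    o=np.array(c["orientation"],float)
    if o.shape==(3,3): return o
    from scipy.spatial.transform import Rotation as Ro
    return Ro.from_euler('xyz',o).as_matrix() if o.size==3 else Ro.from_quat(o).as_matrix()
def ray(c,u,v,z):
    d=R(c)@np.array([(u-c["cx"])/c["fx"],(v-c["cy"])/c["fy"],1]); e=np.array(c["eye"],float)
    return (e+d*(z-e[2])/d[2])[:2]
def cloud(c):
    v,u=np.mgrid[:384,:512]; z=c["z_map"]
    p=np.stack([(u-c["cx"])/c["fx"]*z,(v-c["cy"])/c["fy"]*z,z],-1)
    return p@R(c).T+np.array(c["eye"],float)
E
python3 - <<'E'
from h import *
s=manip.read_state(); print({k:s[k] for k in('clock','eef_pos','eef_rot','finger_gap','wrist_force')})
ims=[]
for n in("scene","side","wrist"):
    c=look(n); print(n,c["eye"],c["orientation"],c["fx"],c["cx"],c["cy"]); np.savez(f"/tmp/{n}.npz",**c); cv2.imwrite(f"pics/{n}.png",c["img"])
E
```

```text
{'clock': 0.0, 'eef_pos': array([ 213.99530071, -506.38719396,  204.8921206 ]), 'eef_rot': array([-3.14047901e+00, -9.26049251e-05,  3.99765730e-01]), 'finger_gap': 94.4046423259317, 'wrist_force': array([ 0.67342407, -0.49054152, -0.54793504])}
scene [1119.44361452  161.44239879  951.82819072] [-2.58748965e+00  7.37940233e-04  1.86634036e+00] 372.84677623288843 255.1508880518692 184.56045943456536
side [ 392.97439802 -855.02716657  956.63767117] [-2.37151951  0.01832179 -0.24561484] 445.96651514423246 252.39238453770812 193.81330816164004
wrist [ 286.18856051 -477.08427392  383.87540851] [ 2.87036744e+00  6.88539663e-04 -1.17135312e+00] 277.39589005624833 254.0078591441374 187.55977039640587
```

View pics/scene.png

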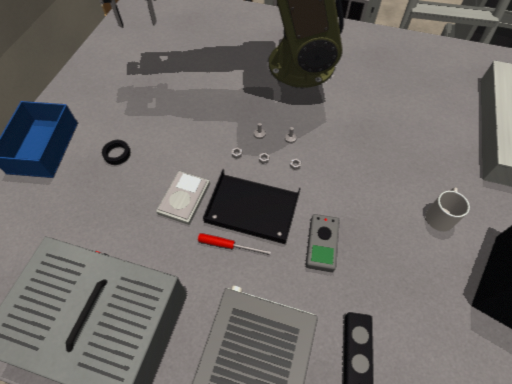

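View pics/side.png

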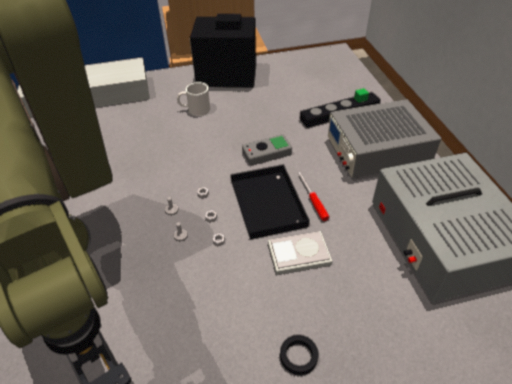

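The scene view shows the nuts at about (237,153), (264,158) and (295,163), the feet at (260,133) and (291,137), and the tray mouth edge from (223,175) to (299,189). In the side view the nuts are at (203,192), (211,216) and (219,239), and the feet at (171,208) and (180,234).

Run:
```python
from h import *
ims=[]
for n,N,F in(("scene",[(237,153),(264,158),(295,163)],[(260,134),(291,138)]),("side",[(219,239),(211,216),(203,192)],[(180,235),(171,210)])):
    c=dict(np.load(f"/tmp/{n}.npz")); P=cloud(c)
    for u,v in N+F: print(n,(u,v),ray(c,u,v,8 if (u,v) in N else 5).round(1),P[v,u].round(1))
    g=c["img"].max(2).astype(np.uint8); m=((g<45)&(P[...,2]>-10)&(P[...,2]<60)).astype(np.uint8)
    cs=[k for k in cv2.findContours(m,0,2)[0] if 1500<cv2.contourArea(k)<9000]
    for k in cs:
        q=cv2.approxPolyDP(cv2.convexHull(k),5,True)[:,0]; print(cv2.contourArea(k),[(tuple(map(int,a)),ray(c,*a,0).round(0).tolist(),ray(c,*a,30).round(0).tolist()) for a in q])
    # nuts: height mask
    h=((P[...,2]>7)&(P[...,2]<70)).astype(np.uint8)
    for k in range(1,(r:=cv2.connectedComponentsWithStats(h))[0]):
        x,y,w,hh,a=r[2][k]
        if 20<a<400: p=P[r[1]==k]; print('blob',r[3][k].round(1),a,p.mean(0).round(1),p[:,2].max().round(1))
    x0,y0=(195,110) if n=="scene" else (150,160)
    ims.append(cv2.resize(c["img"][y0:y0+100,x0:x0+130],(780,600),interpolation=2)[:600])
cv2.imwrite("pics/c1.png",cv2.resize(ims[0],(780,600))); cv2.imwrite("pics/c2.png",ims[1])
```

```text
scene (237, 153) [466.  -97.8] [ 460.  -100.2   -0.6]
scene (264, 158) [459.9 -11.3] [ 4.546e+02 -1.270e+01  4.000e-01]
scene (295, 163) [450.3  85.6] [445.9  85.1   1.8]
scene (260, 134) [369.2 -51.2] [375.4 -49.4  12.8]
scene (291, 138) [355.9  49.5] [363.1  50.6  13.9]
1878.5 [((348, 313), [847.0, 318.0], [855.0, 313.0]), ((370, 316), [838.0, 371.0], [847.0, 364.0]), ((372, 383), [984.0, 395.0], [988.0, 388.0]), ((343, 383), [1003.0, 332.0], [1006.0, 327.0])]
4141.0 [((298, 193), [547.0, 119.0], [565.0, 120.0]), ((284, 243), [713.0, 120.0], [726.0, 121.0]), ((203, 218), [706.0, -120.0], [719.0, -111.0]), ((222, 171), [539.0, -122.0], [557.0, -114.0])]
blob [503.2   3.5] 89 [-583.1  726.5   23.7] 42.4
blob [259.5 131.3] 110 [372.7 -51.9  22.4] 57.0
blob [290.5 135.6] 108 [360.4  47.7  21.7] 59.0
blob [ 33.4 148. ] 23 [ 635.  -721.4    8.4] 10.3
blob [236.6 152. ] 68 [467.7 -98.2  15.2] 21.1
blob [264.1 157.4] 72 [462.2 -10.3  14.5] 22.3
blob [295.6 163.5] 69 [456.8  88.4  15.3] 21.4
blob [452.1 205.2] 345 [486.7 538.7  42.2] 69.9
side (219, 239) [471.3 -99.8] [471.7 -95.6   2.7]
si
[... 222 characters left out ...]
5.0, 143.0], [715.0, 112.0]), ((307, 226), [718.0, -111.0], [708.0, -135.0]), ((251, 238), [557.0, -113.0], [552.0, -136.0]), ((232, 175), [560.0, 145.0], [555.0, 114.0])]
blob [182.   28.3] 270 [ 539.3 1100.    40.3] 69.9
blob [196.6  90.2] 86 [520.4 554.7  59.3] 70.0
blob [196.2 104.5] 382 [507.4 495.9  39. ] 69.7
blob [ 27.6 108.3] 49 [-81.4 639.6  36.1] 68.8
blob [316.6 202.4] 312 [766.  -50.1  20.8] 30.5
blob [202.7 191.2] 71 [458.7  85.1  13.9] 21.2
blob [170.7 206.4] 134 [359.3  41.2  21.3] 55.3
blob [210.6 215. ] 86 [464.3 -13.7  14. ] 19.9
blob [ 79.3 230.1] 355 [105.1  22.1  17.7] 60.4
blob [179.7 231.9] 151 [371.8 -59.4  21.7] 55.6
blob [218.3 238.1] 87 [ 469.5 -101.3   14.3] 22.4
```

View pics/c1.png

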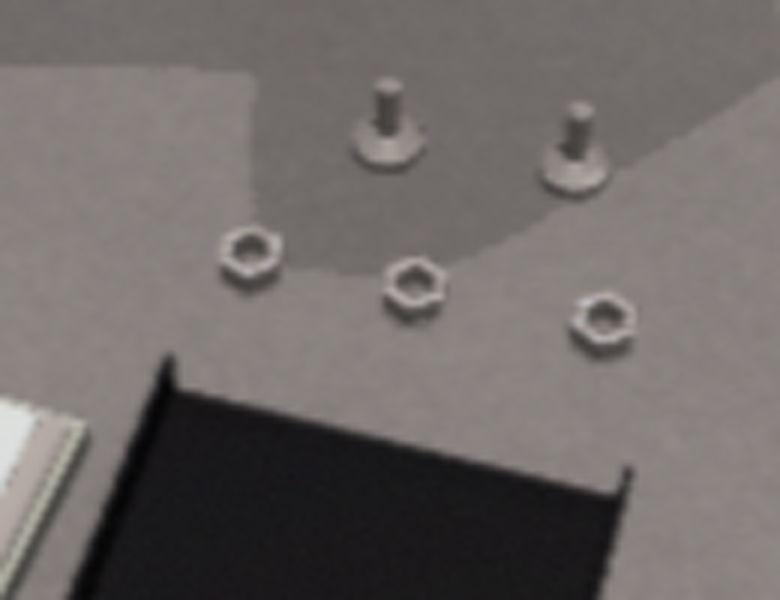

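View pics/c2.png

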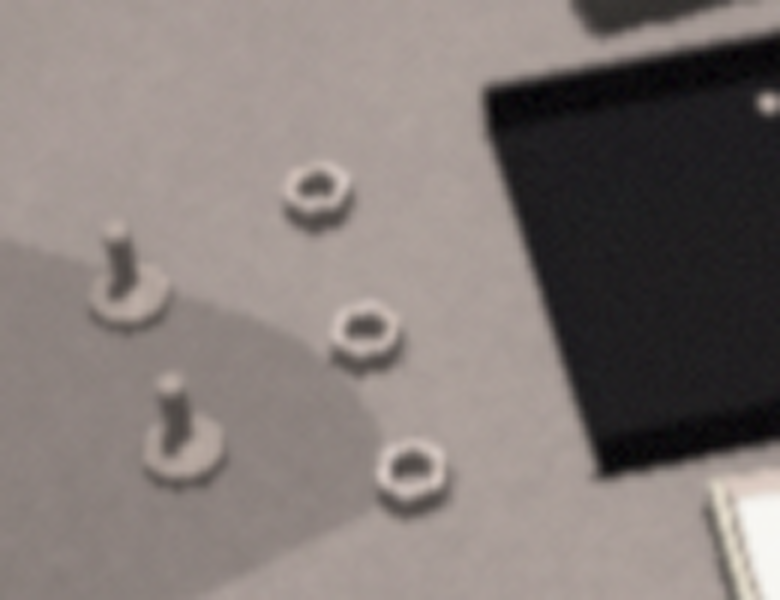

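Run:
```python
from h import *
A=dict(np.load("/tmp/scene.npz"));B=dict(np.load("/tmp/side.npz"))
T=dict(nut3=((236.8,152),(218.8,238),16),nut1=((264.2,157.3),(211,214.5),16),nut2=((295.5,163.3),(203.2,191.3),16),
foot1=((259.7,133.8),(180.8,233.8),7),foot2=((290.8,138.7),(171.7,208.8),7),ml=((297,192.7),(232,181.7),0),mr=((223.7,174.7),(250,238.8),0))
for k,(a,b,z) in T.items(): print(k,ray(A,*a,z).round(1),ray(B,*b,z).round(1),'mean',((ray(A,*a,z)+ray(B,*b,z))/2).round(1))
```

```text
nut3 [468.  -97.5] [ 470.8 -102.7] mean [ 469.4 -100.1]
nut1 [462.8 -10. ] [465.7 -14.2] mean [464.2 -12.1]
nut2 [456.6  88. ] [459.8  82.2] mean [458.2  85.1]
foot1 [370.2 -51.9] [373.5 -54.3] mean [371.9 -53.1]
foot2 [360.5  49.8] [360.5  44.9] mean [360.5  47.4]
ml [547.3 116.1] [553.7 115.9] mean [550.5 116. ]
mr [ 550.3 -112.9] [ 553.8 -114.5] mean [ 552.1 -113.7]
```

Emit:
arm_command --pt "-1 0 0 0 0.16" --pt "-1 0.025 -0.028 0.01 0" --pt "-1 0.025 -0.028 0.01 0" --pt "-1 0.025 -0.028 0.01 0" --pt "-1 0.025 -0.028 0.01 0" --pt "-1 0.025 -0.028 0.01 0" --pt "-1 0.025 -0.028 0.01 0" --pt "-1 0.025 -0.028 0.01 0" --pt "-1 0.025 -0.028 0.01 0" --pt "-1 0.025 -0.028 0.01 0" --pt "-1 0.025 -0.028 0.01 0" --pt "-1 0.025 -0.028 0.01 0" --pt "-1 0.025 -0.028 0.01 0" --pt "-1 0 0 0 0" --pt "-1 0 0 0 0"

```text
clock: 2.02
eef_pos: [425.5, -109.3, 85.5]
eef_rot: [-3.142, 0.0, 0.24]
wrist_force: [-0.2, -0.6, -0.3]
finger_gap: 0.9
finger_force: 0.0
```

Run:
```python
from h import *
s=manip.read_state(); print(s['clock'],s['eef_pos'],s['eef_rot'],s['finger_gap'])
c=look("wrist"); np.savez("/tmp/w1.npz",**c); cv2.imwrite("pics/w1.png",c["img"]); print(c["eye"],c["orientation"])
```

```text
2.025 [ 425.50594273 -109.26621726   85.48720754] [-3.14157928e+00  2.18921800e-04  2.40086410e-01] 0.8542898073850084
[501.59398738 -91.5318152  264.39878442] [ 2.87017823e+00 -4.32097913e-04 -1.33103381e+00]
```

View pics/w1.png

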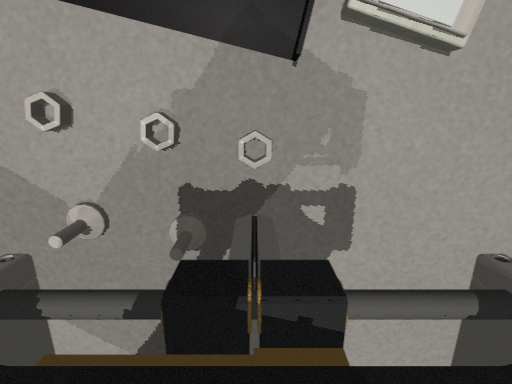

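The wrist view shows nut3 at (255,149), in line with the closed fingers (column 255). Nut1 is at (157,131), nut2 at (43,111), and the tray's -y mouth corner at (297,60). I'll refine the positions from this closer view.

Run:
```python
from h import *
c=dict(np.load("/tmp/w1.npz"))
for n,u,v,z in(("nut3",255,149,16),("nut1",157.5,131.5,16),("nut2",43.5,111,16),("corner",297,60,30),("foot1",190,232,7),("foot2",86,221,7)): print(n,ray(c,u,v,z).round(1))
```

```text
nut3 [ 469.5 -100.4]
nut1 [464.1 -13.4]
nut2 [458.   84.7]
corner [ 546.2 -115.1]
foot1 [371.6 -57. ]
foot2 [358.7  45.7]
```

Emit:
arm_command --pt "-1 0 0.002 0.035 0" --pt "-1 0 0 0.035 0" --pt "-1 0 0 0.0095 0" --pt "-1 0 0 0 0" --pt "-1 0.007 0 0 0" --pt "-1 0.007 0 0 0" --pt "-1 0.004 0 0 0" --pt "-1 0.004 0 0 0" --pt "-1 0.004 0 0 0" --pt "-1 0.006 0 0 0" --pt "-1 0.008 0 0 0" --pt "-1 0.008 0 0 0" --pt "-1 0.008 0 0 0" --pt "-1 0.008 0 0 0" --pt "-1 0.006 0 0 0" --pt "-1 0.004 0 0 0" --pt "-1 0.002 0 0 0" --pt "-1 0 0 0 0"

```text
clock: 4.32
eef_pos: [500.0, -92.8, 5.9]
eef_rot: [-3.142, -0.0, 0.24]
wrist_force: [0.3, 0.3, -0.3]
finger_gap: 0.8
finger_force: 0.0
```

Run:
```python
from h import *
c=look("wrist"); cv2.imwrite("pics/w2.png",c["img"][:300]); np.savez("/tmp/w2.npz",**c)
```

```text
(no output)
```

View pics/w2.png

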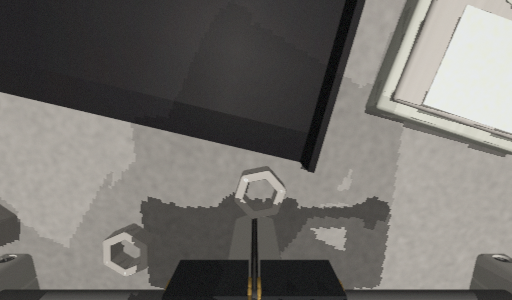

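Nut3 is now at (260,190), about 3 mm right of the finger centre, and the tray corner is at (308,170). I'll back off, re-centre and push it in.

Emit:
arm_command --pt "-1 -0.005 0 0 0" --pt "-1 0 0.004 0 0" --pt "-1 0.003 0 0 0" --pt "-1 0.004 0 0 0" --pt "-1 0.006 0 0 0" --pt "-1 0.009 0 0 0" --pt "-1 0.01 0 0 0" --pt "-1 0.01 0 0 0" --pt "-1 0.01 0 0 0" --pt "-1 0.01 0 0 0" --pt "-1 0.01 0 0 0" --pt "-1 0.01 0 0 0" --pt "-1 0.01 0 0 0" --pt "-1 0.01 0 0 0" --pt "-1 0.01 0 0 0" --pt "-1 0.008 0 0 0" --pt "-1 0.005 0 0 0" --pt "-1 0.003 0 0 0" --pt "-1 0.001 0 0 0" --pt "-1 0 0 0 0"

```text
clock: 6.88
eef_pos: [621.3, -67.4, 6.0]
eef_rot: [-3.142, 0.0, 0.24]
wrist_force: [1.0, 0.5, 0.3]
finger_gap: 0.2
finger_force: 0.0
```

Run:
```python
from h import *
c=look("wrist"); cv2.imwrite("pics/w3.png",c["img"][:300]); np.savez("/tmp/w3.npz",**c)
```

```text
(no output)
```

View pics/w3.png

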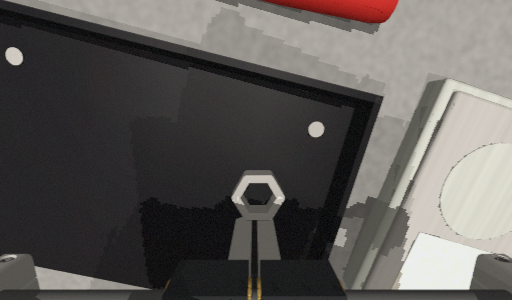

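Nut3 is at (258,197), flat inside the tray and in front of the fingers. Next is nut1.

Emit:
arm_command --pt "-1 -0.01 0 0 0" --pt "-1 0 0 -0.027 0" --pt "-1 0 0 -0.027 0" --pt "-1 0 0 0 0.165" --pt "-1 -0.031 -0.011 0 0" --pt "-1 -0.031 -0.011 0 0" --pt "-1 -0.031 -0.011 0 0" --pt "-1 -0.031 -0.011 0 0" --pt "-1 -0.031 -0.011 0 0" --pt "-1 -0.031 -0.011 0 0" --pt "-1 0 0 0 0" --pt "-1 0 0 0 0"

```text
clock: 8.43
eef_pos: [421.8, -18.0, 60.3]
eef_rot: [3.141, -0.001, 0.075]
wrist_force: [-0.1, -0.8, 1.0]
finger_gap: 0.3
finger_force: 0.0
```

Emit:
arm_command --pt "-1 0 -0.001 0.03 0" --pt "-1 0 0 0.024 0" --pt "-1 0 0 0 0" --pt "-1 0.007 0 0 0" --pt "-1 0.007 0 0 0" --pt "-1 0.004 0 0 0" --pt "-1 0.004 0 0 0" --pt "-1 0.004 0 0 0" --pt "-1 0.006 0 0 0" --pt "-1 0.008 0 0 0" --pt "-1 0.009 0 0 0" --pt "-1 0.01 0 0 0" --pt "-1 0.01 0 0 0" --pt "-1 0.01 0 0 0" --pt "-1 0.01 0 0 0" --pt "-1 0.009 0 0 0" --pt "-1 0.007 0 0 0" --pt "-1 0.004 0 0 0" --pt "-1 0.002 0 0 0" --pt "-1 0 0 0 0"

```text
clock: 10.92
eef_pos: [531.8, -8.5, 5.9]
eef_rot: [-3.142, 0.0, 0.075]
wrist_force: [-0.1, 0.6, -0.2]
finger_gap: 0.8
finger_force: 0.0
```

Run:
```python
from h import *
c=look("wrist"); cv2.imwrite("pics/w4.png",c["img"][:300]); np.savez("/tmp/w4.npz",**c)
```

```text
(no output)
```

View pics/w4.png

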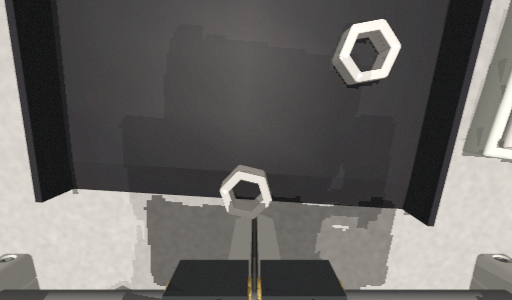

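Nut1 is at (246,192), about 5 mm left of the fingers and at the mouth. Nut3 rests in the tray at (366,52). I'll re-centre and continue.

Emit:
arm_command --pt "-1 -0.006 0 0 0" --pt "-1 0 -0.006 0 0" --pt "-1 0.004 0 0 0" --pt "-1 0.004 0 0 0" --pt "-1 0.006 0 0 0" --pt "-1 0.009 0 0 0" --pt "-1 0.01 0 0 0" --pt "-1 0.01 0 0 0" --pt "-1 0.01 0 0 0" --pt "-1 0.01 0 0 0" --pt "-1 0.01 0 0 0" --pt "-1 0.01 0 0 0" --pt "-1 0.008 0 0 0" --pt "-1 0.006 0 0 0" --pt "-1 0.004 0 0 0" --pt "-1 0.002 0 0 0" --pt "-1 0 0 0 0"

```text
clock: 13.1
eef_pos: [628.2, 4.7, 5.9]
eef_rot: [3.142, -0.0, 0.075]
wrist_force: [-0.1, 0.6, -0.1]
finger_gap: 0.5
finger_force: 0.0
```

Emit:
arm_command --pt "-1 -0.01 0 0 0" --pt "-1 0 0 -0.027 0" --pt "-1 0 0 -0.027 0" --pt "-1 0 0 0 0.13" --pt "-1 0 0 0 0.13" --pt "-1 -0.027 -0.0063 0 0" --pt "-1 -0.027 -0.0063 0 0" --pt "-1 -0.027 -0.0063 0 0" --pt "-1 -0.027 -0.0063 0 0" --pt "-1 -0.027 -0.0063 0 0" --pt "-1 -0.027 -0.0063 0 0" --pt "-1 -0.027 -0.0063 0 0" --pt "-1 -0.027 -0.0063 0 0" --pt "-1 0 0 0 0" --pt "-1 0 0 0 0"

```text
clock: 14.98
eef_pos: [415.5, 93.1, 60.2]
eef_rot: [-3.141, -0.001, -0.185]
wrist_force: [0.4, 0.5, 0.1]
finger_gap: 0.9
finger_force: 0.0
```

Run:
```python
from h import *
c=look("wrist"); cv2.imwrite("pics/w5.png",c["img"][:300]); np.savez("/tmp/w5.npz",**c)
P=cloud(c);m=((P[...,2]>9)&(P[...,2]<24)&(c["img"].min(2)>60)).astype(np.uint8); m[220:]=0
r=cv2.connectedComponentsWithStats(m)
for k in range(1,r[0]):
    if r[2][k][4]>100: u,v=r[3][k]; print(r[2][k],(u,v),ray(c,u,v,15),ray(c,u,v,18))
```

```text
[232 136  41  41 709] (np.float64(252.3215796897038), np.float64(156.51480959097321)) [457.23668033  85.90233186] [457.70544431  85.79683111]
[407 202  40  18 534] (np.float64(427.6385767790262), np.float64(212.17415730337078)) [382.0907382 -53.3061518] [383.56510874 -51.54875803]
```

Emit:
arm_command --pt "-1 0 0 0.03 0" --pt "-1 0 0 0.024 0" --pt "-1 0 0 0 0" --pt "-1 0.007 0 0 0" --pt "-1 0.007 0 0 0" --pt "-1 0.004 0 0 0" --pt "-1 0.004 0 0 0" --pt "-1 0.004 0 0 0" --pt "-1 0.006 0 0 0" --pt "-1 0.008 0 0 0" --pt "-1 0.009 0 0 0" --pt "-1 0.01 0 0 0" --pt "-1 0.01 0 0 0" --pt "-1 0.008 0 0 0" --pt "-1 0.005 0 0 0" --pt "-1 0.003 0 0 0" --pt "-1 0.001 0 0 0" --pt "-1 0 0 0 0"

```text
clock: 17.27
eef_pos: [499.6, 77.5, 6.0]
eef_rot: [3.142, -0.0, -0.185]
wrist_force: [-1.0, -0.8, -0.1]
finger_gap: 0.6
finger_force: 0.0
```

Run:
```python
from h import *
c=look("wrist"); cv2.imwrite("pics/w5.png",c["img"][:300])
```

```text
(no output)
```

View pics/w5.png

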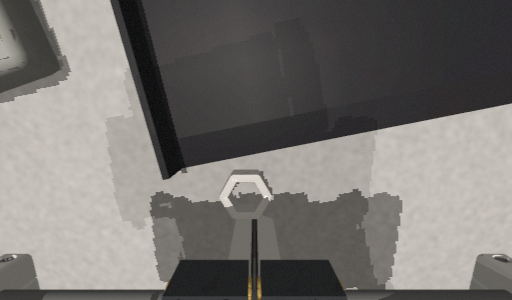

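Nut2 is at (245,193), about 5 mm left of the fingers, and the wall end is at (168,178), so it clears the wall. I'll re-centre and push it in.

Emit:
arm_command --pt "-1 -0.006 0 0 0" --pt "-1 0 -0.006 0 0" --pt "-1 0.004 0 0 0" --pt "-1 0.004 0 0 0" --pt "-1 0.006 0 0 0" --pt "-1 0.009 0 0 0" --pt "-1 0.01 0 0 0" --pt "-1 0.01 0 0 0" --pt "-1 0.01 0 0 0" --pt "-1 0.01 0 0 0" --pt "-1 0.01 0 0 0" --pt "-1 0.01 0 0 0" --pt "-1 0.01 0 0 0" --pt "-1 0.01 0 0 0" --pt "-1 0.009 0 0 0" --pt "-1 0.007 0 0 0" --pt "-1 0.004 0 0 0" --pt "-1 0.002 0 0 0" --pt "-1 0 0 0 0"

```text
clock: 19.7
eef_pos: [617.7, 61.5, 5.9]
eef_rot: [3.142, -0.0, -0.185]
wrist_force: [0.5, 0.4, 0.4]
finger_gap: 0.4
finger_force: 0.0
```

Emit:
arm_command --pt "-1 -0.012 0 0 0" --pt "-1 0 0 -0.03 0" --pt "-1 0 0 -0.04 0" --pt "-1 -0.03 0 -0.04 0" --pt "-1 -0.04 0 -0.04 0" --pt "-1 -0.04 0 -0.03 0" --pt "-1 -0.04 0 0 0" --pt "-1 0 0 0 0" --pt "-1 0 0 0 0"

```text
clock: 20.82
eef_pos: [458.6, 91.3, 186.0]
eef_rot: [-3.141, -0.001, -0.185]
wrist_force: [0.1, -0.3, -0.7]
finger_gap: 0.4
finger_force: 0.0
```

Run:
```python
from h import *
for n in("side","wrist","scene"):
    c=look(n); 
    if n=="side": cv2.imwrite("pics/f1.png",cv2.resize(c["img"][140:290,130:330],(800,600),interpolation=2))
    P=cloud(c);m=((P[...,2]>8)&(P[...,2]<26)&(c["img"].min(2)>75)).astype(np.uint8)
    r=cv2.connectedComponentsWithStats(m)
    for k in range(1,r[0]):
        u,v=r[3][k]; p=ray(c,u,v,17)
        if r[2][k][4]>15 and 340<p[0]<720 and abs(p[1])<115: print(n,r[2][k],p.round(1))
print(manip.read_state()['clock'])
```

```text
side [261 182  10  10  71] [642.8  52.5]
side [268 192  11  10  73] [653.4   5.7]
side [165 204  13  10  87] [358.8  37.2]
side [272 211  12  10  79] [646.2 -67.1]
side [174 229  13  11 102] [371.8 -62.9]
wrist [240   0  31  25 323] [638.1  56.1]
wrist [286   0  22   6  87] [640.2   9.8]
wrist [357 202  28  26 435] [376.5 -51.1]
wrist [286 224  27  24 373] [363.8  46.1]
scene [254 129  12  10  80] [376.3 -51.3]
scene [285 133  12   8  68] [361.8  48.2]
scene [223 197  12  11  67] [643.8 -63.3]
scene [247 205  12  11  67] [650.9   9.8]
scene [265 206  11  12  67] [640.2  57.7]
20.975
```

View pics/f1.png

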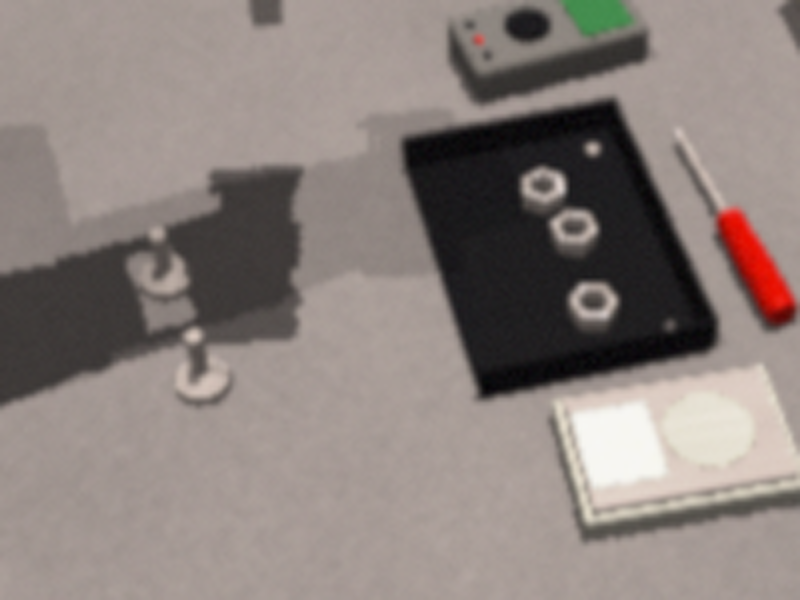

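All three nuts lie flat well inside the tray, at crop pixels (543,187), (575,230) and (593,302). The feet are standing where they were, so I'll hand the job in.

```bash
python3 -c "
from cell import ticket
print(ticket.sign_off())"
```

```text
the job is handed in; nothing more can be done
None
```

All three nuts lie flat and wholly inside the tray, the two feet are undisturbed, and the job was handed in at about 21 s.

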